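Let the waiting cork into the lever bin

TASK

A cork is waiting on the chute of the wooden cork bin. With the fingertips press the lever's paddle down to its stop, and keep it down until the cork has rolled into the bin under the raised lid; then let the paddle rise slowly so that the lid settles fully shut without slamming, and move away. Touch neither the lid nor the cork, and leave the bottle, the glass and the cup standing where they are.

Things in the scene. Friction and masses are not known exactly. Their poses are not given: they have to be found in the camera images.
- bin: Fixed open-topped wooden box, 160 (x) x 180 (y) x 150 mm high, walls 6, floor 8 mm. Origin: centre of its underside, z up. Chute on its -x side, lid hinge on its +x side, lever on its -y side, nearer the robot; there a dark gear housing 165 mm high covers x = 5 to 85, y = -90 to -110 mm. Its yaw is within 0.5 rad of the one where its +x points to world -y.
- chute_lip (a point): Middle of the steel chute's lower end, at the bin's x = -80 mm, 92 mm high, where the box wall is cut down to let the cork in. The chute is 126 mm wide with low side guides; its top face slopes down to here from 118 mm high at x = -175 mm.
- pad (a point): Centre of the top face of the lever's paddle, where to press: 145 mm high with the lever up, at bin x = -100, y = -175 mm, 85 mm out from the bin's wall. The paddle is a level steel plate 42 (bin x) x 54 (bin y) x 8 mm on a 12 mm wide stem that joins it to the lever arm beside the bin. Nothing lies under it. The point moves with the lever.
- lever (a joint): Lever angle, rad: 0 up (rest), grows when pressed, stop at 0.40. Its axis runs along bin y through bin x = +30, z = 137 mm; the pad point is 130 mm from it, so it goes 51 mm down and 13 mm towards bin +x. A spring and the lid's weight press it up with some 4 to 8 N at the pad; let go, it flies up and the lid slams.
- lid (a joint): The lid's opening angle, rad: 0 shut, 1.0 fully raised. Geared to the lever: always 2.5 times the lever's angle. The lid is a steel plate 172 x 184 x 6 mm, hinged at bin x = +80 mm, z = 150 mm, whose -x edge swings up; a flap 46 mm deep hangs from that edge and holds the cork back.
- lid_edge (a point): Middle of the lid's free (-x) edge, on its top face, 157 mm above the table when shut.
- cork: The waiting cork: a plain cork cylinder 30 mm in diameter, 48 mm long, 10 to 17 g, lying across the chute (its length along the bin's y) against the lid's flap. Origin: its centre, about 113 mm above the table; y along its length. Once the lid is raised it rolls by itself down the chute and drops into the box within a second.
- bottle: Bystander: small green wine bottle, 64 mm in diameter, 235 mm high. Origin: centre of its underside.
- glass: Bystander: stemmed wine glass, 72 mm in diameter, 165 mm high. Origin: centre of its underside.
- cup: Bystander: steel tasting cup, 80 mm in diameter, 85 mm high. Origin: centre of its underside.

How it is judged:
On the way, in this order (a step that is already met when the one before it is completed fails the run):
1. the lid is fully raised by the fingers on the lever and the cork has rolled into the bin (value of joint lid above 0.85 rad and contact force between the fingers and lever above 1 N and x of cork in the frame of bin between -0.074 and 0.074 m and y of cork in the frame of bin between -0.084 and 0.084 m and z of cork in the frame of bin below 0.06 m), for 0.2 s.
2. the lid is let down shut (value of joint lid below 0.04 rad), for 0.2 s.
At the end, for the whole second after the job is handed in: The lid is shut (within 0.04 rad) and the cork lies at rest inside the box (its centre under 60 mm above the bin's underside, within the walls) (value of joint lid below 0.04 rad and linear speed of cork below 0.05 m/s and x of cork in the frame of bin between -0.074 and 0.074 m and y of cork in the frame of bin between -0.084 and 0.084 m and z of cork in the frame of bin below 0.06 m); the robot touches nothing.
It fails at once if the lid slams: it falls faster than 2 rad/s (velocity of joint lid below -2 rad/s).
It fails at once if the robot touches the lid (contact force between any of the fingers, the arm and lid above 0.5 N).
It fails at once if the robot touches the cork (contact force between any of the fingers, the arm and cork above 0.3 N).
It fails at once if the cork is lifted above the bin (z of cork in the frame of bin above 0.19 m).
It fails at once if the bottle, the glass or the cup is pushed away, lifted or tipped (distance of any of bottle, glass, cup from where it was at the start of the episode above 0.02 m or angle between any of bottle, glass, cup's own z axis and vertical above 0.3 rad).
It also fails if it takes over 38 s, if anything falls off the work surface, if the arm or the gripper's body presses on something with over 40 N, if the wrist force passes 120 N, or if a joint passes its speed limit or range.

ROBOT

A 6-joint arm with a two-finger parallel gripper is mounted at the origin on the work surface. World frame = base frame: x ahead of the robot, y to its left, z up, the work surface at z = 0. Lengths are in m, angles in rad, forces in N, time in s.
With the tool pointing down it reaches from about 0.25 to 0.775 m from the base axis. Payload 4 kg.
Tool frame: the origin (TCP) lies at the very end of the fingers, on their centre line; the grasp point (between the pads) lies 19 mm behind it (arm.grip_point_offset is the z of the grasp point in the tool frame, in m); z points along the fingers, y is the line along which they close (so a half turn about z gives the same grasp; the last joint's range is limited). The gripper opens to 94 mm and grips with 3 to 60 N. Pads are 16 mm wide; open, the fingers measure 119 mm over their backs; the gripper's body (75 mm by 177 mm) begins 78 mm behind the grasp point.
Start: joints at [-1.22, 0.087, 1.371, -0, 1.684, -0.103], TCP at [0.241, -0.494, 0.206] pointing down, gripper open.
Joint ranges: [-3.1, 3.1], [-0.76, 2.03], [0.27, 2.55], [-1.08, 4.22], [0.17, 2.65], [-2.57, 2.57]. Speed limits (rad/s): [2.79, 2.79, 3.14, 3.14, 3.14, 3.14].

INTERFACE

Orientations are given as a unit quaternion [w, x, y, z].
In Python, from rig import monitor, grab_frame, get_calibration, finish_job, spotter, arm gives the robot as it stands.
- The arm moves only by the tool drive_tool, never from a script. Its argument "plan" is one flat list of numbers, 7 for each row, row after row: the turn, a rotation vector about the tool's x, y, z in rad, then the shift along the tool's x, y, z in cm, then the opening, from -1 (shut) to 1 (fully open). A call has 1 to 5 rows; each row is the pose to reach, as a shift and turn from the pose commanded when the call began, along the tool's axes at that moment; what a row does not reach only later rows make up. A row lasts 1/12 s, in which the tool goes at most 41.7 mm and 7.16 degrees, less where a joint would pass 70% of its speed; a pose out of reach is approached as far as the arm can. A call with a gripper value outside its range is refused whole. The fingers move at their own pace and stop on an object; "grip_force" is the grip in N (left out, the last holds). Time passes only in rows, so rows that repeat a pose let the fingers close. It gives the time, the measured TCP pose, the force, the opening and the grip force at its end, in the units of the state.
- monitor.state(): the state, without advancing time (a new reading comes with each control period).
- grab_frame(name): name is "scene" or "side" or "wrist"; returns the picture (400x640x3 uint8, red, green, blue); there is no depth.
- get_calibration(name): a dict with "fx", "fy", "cx", "cy" (pixels), "view" (4x4, takes a point from world to camera coordinates); the wrist camera has in their place "tool_from_camera" (4x4, takes a point from camera to tool coordinates, whose origin is the TCP and whose axes are the flange's). Camera axes: x right, y up, looking along -z (the intrinsics and any distortion apply to the point x, -y, -z); pixel columns grow to the right and rows downward; lengths in m; the calibration is good to about 2 mm. The wrist camera is an equidistant fisheye: a pixel r from the principal point sees the ray r / f radians off the axis. A picture is of the moment at which its call begins: read the wrist's pose just before it. get_calibration takes no time and is no camera call.
- finish_job(): hands the job in; it is judged then, once.
Trained networks look in the newest picture that a camera, given by its name, has taken for a name from the list of things; names that differ only in an ending like _2 or _b are one class to them, and where a whole thing is asked for, a point or a joint stands for the part that bears it (a point fixed in the world has none). Each returns a list of dicts, best first, with "conf" (0 to 1); they miss things now and then, are a little off and sometimes report something else, mostly with a low value. They report only what shows in the picture. A call takes as long as a camera call.
- spotter.boxes_of(camera, name): "xyz" ([x, y, z] in m, in world coordinates, good to about 4 mm: the middle of the surface that is visible of it).
- spotter.cut_out(camera, name): "mask" (400x640 bool, what is visible of it).
- spotter.tip_of(camera, name): "xyz" ([x, y, z] in m, in world coordinates, good to about 4 mm: a listed point, or the origin of a listed thing).
The state is a dict: "clock": time; "qpos": joint angles; "joint_velocities": joint speeds; "effort": joint torques, N m; "position": TCP position; "tcp_rot": TCP orientation; "contact_force": force on the tool from outside, world axes, zero at the start; "ft_torque": the same for the moment, N m; "width": opening from 0.0 (shut) to 1.0 (fully open); "grasp_force": force on a finger pad.
Only numpy, scipy, OpenCV 4.12 (cv2) and the standard library are available. Lean on these libraries where they do the work, as an engineer would, in place of code of your own. Each camera call takes 0.05 s, during which the arm holds its last target. There are 200 camera calls.

## Working session

There is one attempt and no reset: what is moved stays moved. The work goes in short steps, Python scripts to look and compute and a tool call to move; the robot and the scene stay as the last step left them, time stands still between calls to the robot, and variables do not carry over. Pictures are saved under pics/ and viewed, at most 10 in all, crops included, and the job is handed in when it is done.

Besides the shell and the picture viewer there is one more tool, called after "Request:" as name(argument=value, ...), one argument or row to a line, values as JSON. drive_tool: Moves the arm, as the interface text tells. Its arguments: {"type":"object","properties":{"plan":{"type":"array","items":{"type":"number"}},"grip_force":{"type":"number"}},"required":["plan"]}

```bash
mkdir -p pics; python3 - <<'E'
from rig import *
import cv2,numpy as np
s=monitor.state();print(s)
a=grab_frame("scene");b=grab_frame("side")
cv2.imwrite("pics/a.png",np.vstack([a,b])[:,:,::-1][::1] if 0 else cv2.resize(np.hstack([a,b]),(800,250))[:,:,::-1])
cv2.imwrite("pics/scene.png",a[:,:,::-1]);cv2.imwrite("pics/side.png",b[:,:,::-1])
for n in ["bin","chute_lip","pad","lid_edge","cork","bottle","glass","cup"]:
  for c in ["scene","side"]:
    print(n,c,[(np.round(d["xyz"],3).tolist(),round(d["conf"],2)) for d in spotter.tip_of(c,n)[:2]])
E
```

```text
{'clock': 0.0, 'qpos': array([-1.22007836e+00,  8.79279345e-02,  1.37223582e+00, -4.05417594e-05,
        1.68359678e+00, -1.03097878e-01]), 'joint_velocities': array([0.00223608, 0.00031736, 0.00099177, 0.00169784, 0.0013592 ,
       0.00091301]), 'effort': array([-7.28020677e-04, -3.40175450e+01, -3.02431118e+01,  7.18125002e-02,
        3.27867642e-02, -1.57087766e-04]), 'position': array([ 0.24091415, -0.49382038,  0.20432833]), 'tcp_rot': array([-1.07315478e-03,  9.74366599e-01,  2.24963452e-01, -1.53850338e-04]), 'contact_force': array([ 0.61393553, -0.00065478,  0.18974538]), 'ft_torque': array([ 0.02268621,  0.03008903, -0.05466763]), 'grasp_force': 0.0, 'width': 0.9981309643929297}
bin scene [([0.638, -0.143, 0.002], 0.92), ([0.438, -0.106, 0.148], 0.5)]
bin side [([0.638, -0.14, 0.002], 0.77)]
chute_lip scene [([0.61, -0.068, 0.09], 0.56)]
chute_lip side [([0.61, -0.07, 0.089], 0.82)]
pad scene [([0.439, -0.106, 0.144], 0.51)]
pad side [([0.442, -0.101, 0.145], 0.8)]
lid_edge scene [([0.608, -0.063, 0.151], 0.8)]
lid_edge side [([0.607, -0.063, 0.158], 0.92)]
cork scene [([0.61, -0.041, 0.117], 0.72)]
cork side [([0.612, -0.041, 0.11], 0.63)]
bottle scene [([0.358, -0.368, 0.001], 0.79)]
bottle side [([0.36, -0.368, -0.005], 0.93)]
glass scene [([0.569, -0.423, -0.0], 0.84), ([0.613, -0.042, 0.117], 0.44)]
glass side [([0.567, -0.424, -0.0], 0.74)]
cup scene [([0.61, 0.448, -0.001], 0.72)]
cup side [([0.604, 0.448, -0.001], 0.77)]
```

View pics/scene.png

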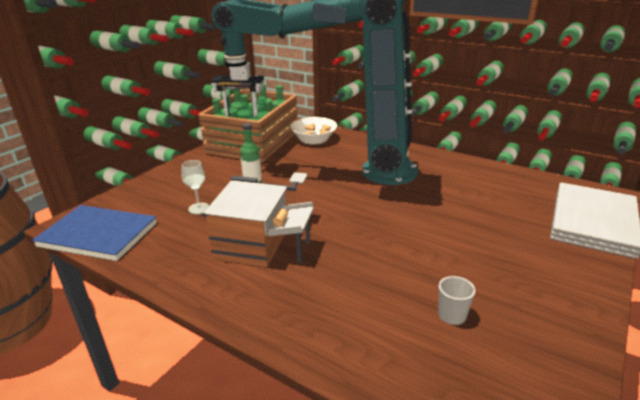

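Request:
drive_tool(
  plan=[0, 0, 0, 0, 0, -4, -1, 0, 0, 0, 0, 0, -8, -1, 0, 0, 0.05, 1.6, -1.2, -9, -1, 0, 0, 0.1, 4.8, -3.6, -9, -1, 0, 0, 0.12, 8, -6, -9, -1],
  grip_force=20,
)

```text
clock: 1.32
position: [0.2869, -0.4056, 0.2968]
tcp_rot: [0.001, 0.987, 0.164, 0.001]
contact_force: [1.2, 0.0, -0.4]
width: 0.681
grasp_force: 0.0
```

The picture shows the bin near (245,220), the cork on the chute at (280,215) and the paddle at (298,178). The bottle is at (250,155), so I pass above it.

Request:
drive_tool(
  plan=[0, 0, 0, 2.8, -2.7, 0, -1, 0, 0, 0, 5.6, -5.4, 0, -1, 0, 0, 0, 8.4, -8.1, 0, -1, 0, 0, 0, 11.2, -10.8, 0, -1, 0, 0, 0, 14, -13.5, 0, -1],
)

```text
clock: 1.73
position: [0.3751, -0.2302, 0.2957]
tcp_rot: [0.0, 0.986, 0.166, 0.0]
contact_force: [0.2, -0.1, 0.0]
width: 0.33
grasp_force: 0.0
```

Request:
drive_tool(
  plan=[0, 0, 0, 2.8, -2.7, 0, -1, 0, 0, 0, 5.6, -5.4, 0, -1, 0, 0, 0, 8.4, -8.1, 0, -1, 0, 0, 0, 10.3, -9.8, 0, -1, 0, 0, 0, 10.3, -9.8, 2, -1],
)

```text
clock: 2.15
position: [0.4432, -0.1021, 0.2793]
tcp_rot: [0.001, 0.986, 0.169, 0.004]
contact_force: [1.0, -0.7, -0.2]
width: 0.007
grasp_force: 0.0
```

```bash
python3 - <<'E'
from rig import *
import cv2,numpy as np
from scipy.spatial.transform import Rotation as R
from scipy.optimize import least_squares
s=monitor.state();print(s["clock"],s["position"],s["tcp_rot"],s["width"],s["contact_force"])
q=s["tcp_rot"];Rt=R.from_quat([q[1],q[2],q[3],q[0]])
M={"pad":(-.1,-.175,.145),"chute_lip":(-.08,0,.092),"lid_edge":(-.092,0,.157),"bin":(0,0,0)}
obs=[]
P=[]
for c in ["wrist","side","scene"]:
  im=grab_frame(c);P.append(im)
  for n in M:
    for d in spotter.tip_of(c,n)[:1]:
      print(c,n,np.round(d["xyz"],3),round(d["conf"],2))
      if d["conf"]>.4: obs.append((M[n],d["xyz"]))
cv2.imwrite("pics/w.png",cv2.resize(np.hstack(P[:2]),(800,250))[:,:,::-1])
A=np.array([o[0] for o in obs]);B=np.array([o[1] for o in obs])
f=lambda p:(R.from_euler("z",p[2]).apply(A)[:,:2]+p[:2]-B[:,:2]).ravel()
r=least_squares(f,[.638,-.14,-1.24],loss="soft_l1",f_scale=.004);print("fit",r.x,np.abs(r.fun).max())
pad=R.from_euler("z",r.x[2]).apply(M["pad"])+[r.x[0],r.x[1],0]
print("pad",pad,"tool delta cm",Rt.inv().apply(pad-s["position"])*100)
E
```

```text
2.15 [ 0.44315767 -0.10210702  0.27931712] [0.00121817 0.98553475 0.16941541 0.00426555] 0.0067210050421649325 [ 1.03947099 -0.66865953 -0.21288143]
wrist pad [ 0.437 -0.107  0.145] 0.65
wrist chute_lip [ 0.611 -0.068  0.09 ] 0.7
wrist lid_edge [ 0.611 -0.057  0.157] 0.85
wrist bin [ 0.636 -0.14   0.001] 0.77
side pad [ 0.441 -0.101  0.147] 0.68
side chute_lip [ 0.609 -0.07   0.092] 0.61
side lid_edge [ 0.604 -0.062  0.156] 0.58
side bin [ 0.638 -0.141  0.001] 0.62
scene chute_lip [ 0.611 -0.064  0.092] 0.85
scene lid_edge [ 0.608 -0.064  0.151] 0.56
scene bin [ 0.638 -0.141  0.001] 0.72
fit [ 0.63696807 -0.14319486 -1.24016693] 0.007922252441405611
pad [ 0.43898255 -0.10542276  0.145     ] tool delta cm [-0.61164177  0.12146051 13.42781771]
```

Request:
drive_tool(
  plan=[0, 0, 0, -0.1, 0, 3.5, -1, 0, 0, 0, -0.2, 0, 7, -1, 0, 0, 0, -0.2, 0, 10, -1, 0, 0, 0, -0.2, 0, 11.5, -1, 0, 0, 0, -0.2, 0, 12, -1],
)

```text
clock: 3.32
position: [0.4359, -0.1055, 0.1517]
tcp_rot: [-0.002, 0.986, 0.166, -0.003]
contact_force: [-0.9, 0.3, -0.1]
width: 0.007
grasp_force: 0.0
```

```bash
python3 - <<'E'
from rig import *
import cv2,numpy as np
s=monitor.state();print(s["clock"],s["position"],s["tcp_rot"],s["contact_force"])
im=grab_frame("side");w=grab_frame("wrist")
c=get_calibration("side");p=c["view"]@np.r_[s["position"],1]
u,v=int(c["cx"]+c["fx"]*p[0]/-p[2]),int(c["cy"]-c["fy"]*p[1]/-p[2]);print(u,v)
u0,v0=max(u-80,0),max(v-80,0)
a=cv2.resize(im[v0:v0+160,u0:u0+160],(400,400),interpolation=2)
b=cv2.resize(w,(400,250));b=np.vstack([b,np.zeros((150,400,3),np.uint8)])
cv2.imwrite("pics/p.png",np.hstack([a,b])[:,:,::-1])
print(monitor.state()["position"])
E
```

```text
3.3167 [ 0.43590997 -0.10548501  0.15170169] [-0.0016794   0.98610316  0.16609912 -0.00297044] [-0.87444989  0.34430016 -0.05754125]
380 190
[ 0.43754286 -0.10605507  0.15467182]
```

View pics/p.png

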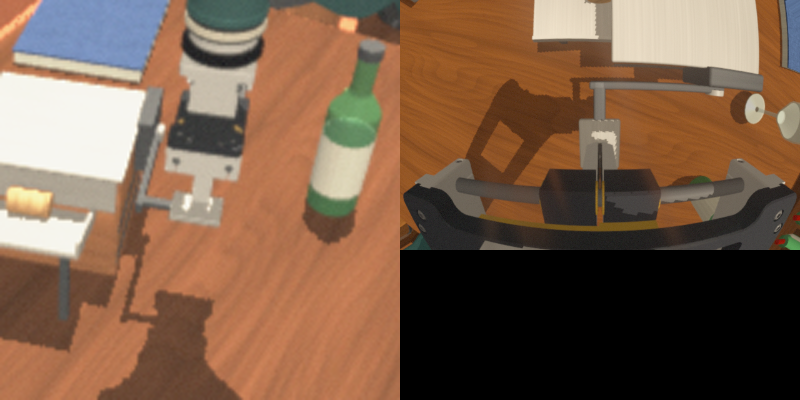

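Request:
drive_tool(
  plan=[0, 0, 0, 0, 0, 0.7, -1, 0, 0, 0, 0, 0, 1.2, -1, 0, 0, 0, 0, 0, 1.7, -1, 0, 0, 0, 0, 0.1, 2.3, -1, 0, 0, 0, 0, 0.2, 2.9, -1],
)

```text
clock: 3.83
position: [0.4395, -0.107, 0.1283]
tcp_rot: [-0.001, 0.986, 0.166, 0.001]
contact_force: [-2.0, 5.1, 6.1]
width: 0.008
grasp_force: 3.2
```

Request:
drive_tool(
  plan=[0, 0, 0, 0, 0.1, 0.6, -1, 0, 0, 0, 0, 0.2, 1.2, -1, 0, 0, 0, 0, 0.4, 1.8, -1, 0, 0, 0, 0, 0.6, 2.4, -1, 0, 0, 0, 0, 0.8, 3, -1],
)

```text
clock: 4.25
position: [0.4416, -0.1134, 0.0972]
tcp_rot: [-0.002, 0.986, 0.167, 0.001]
contact_force: [-2.2, 5.9, 2.5]
width: 0.002
grasp_force: 2.8
```

Request:
drive_tool(
  plan=[0, 0, 0, 0, 0.1, 0.3, -1, 0, 0, 0, 0, 0.1, 0.5, -1, 0, 0, 0, 0, 0.1, 0.5, -1, 0, 0, 0, 0, 0.1, 0.5, -1, 0, 0, 0, 0, 0.1, 0.5, -1],
)

```text
clock: 4.67
position: [0.442, -0.1143, 0.0949]
tcp_rot: [-0.002, 0.986, 0.167, 0.001]
contact_force: [-6.1, 8.7, 14.7]
width: 0.007
grasp_force: 8.6
```

```bash
cat > chk.py <<'E'
from rig import *
import cv2,numpy as np,sys
for _ in range(8): im=grab_frame("scene")
b=grab_frame("side");s=monitor.state();print(s["clock"],s["position"],s["contact_force"])
for c in("scene","side"):
  for n in("cork","lid_edge","pad"):
    print(c,n,[(np.round(d["xyz"],3),round(d["conf"],2)) for d in spotter.tip_of(c,n)[:1]])
cv2.imwrite(f"pics/{sys.argv[1]}.png",np.hstack([cv2.resize(im[130:290,160:360],(400,320)),cv2.resize(b,(400,320))])[:,:,::-1])
E
python3 chk.py q1
```

```text
5.1167 [ 0.44202948 -0.1142681   0.09493172] [-6.07607767  7.78072205 14.75005851]
scene cork []
scene lid_edge [(array([ 0.639, -0.142,  0.287]), 0.78)]
scene pad []
side cork [(array([ 0.662, -0.192,  0.022]), 0.51)]
side lid_edge [(array([ 0.634, -0.141,  0.297]), 0.79)]
side pad [(array([ 0.441, -0.109,  0.093]), 0.77)]
```

View pics/q1.png

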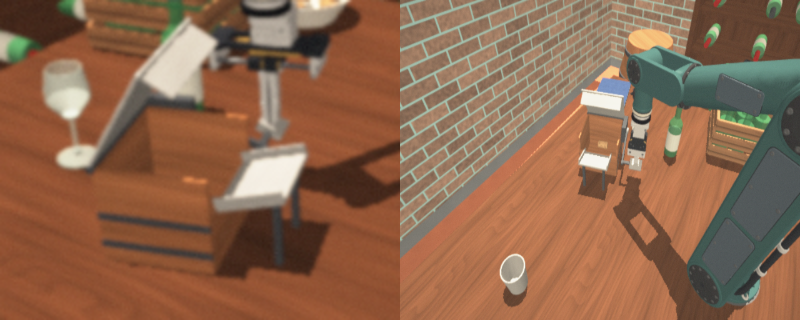

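The picture shows the lid raised and the chute empty. The cork is detected inside the box at a height of 22 mm. I now let the paddle up slowly.

Request:
drive_tool(
  plan=[0, 0, 0, 0, 0, -0.2, -1, 0, 0, 0, 0, -0.05, -0.4, -1, 0, 0, 0, 0, -0.1, -0.65, -1, 0, 0, 0, 0, -0.15, -0.9, -1, 0, 0, 0, 0, -0.25, -1.15, -1],
)

```text
clock: 5.83
position: [0.4411, -0.1123, 0.1041]
tcp_rot: [-0.002, 0.986, 0.167, 0.001]
contact_force: [-1.4, 4.5, 3.4]
width: 0.003
grasp_force: 2.8
```

Request:
drive_tool(
  plan=[0, 0, 0, 0, -0.1, -0.25, -1, 0, 0, 0, 0, -0.15, -0.5, -1, 0, 0, 0, 0, -0.2, -0.75, -1, 0, 0, 0, 0, -0.25, -1, -1, 0, 0, 0, 0, -0.3, -1.25, -1],
)

```text
clock: 6.25
position: [0.4402, -0.1096, 0.117]
tcp_rot: [-0.002, 0.986, 0.167, 0.001]
contact_force: [-3.2, 5.8, 4.6]
width: 0.005
grasp_force: 3.1
```

Request:
drive_tool(
  plan=[0, 0, 0, 0, -0.05, -0.25, -1, 0, 0, 0, 0, -0.1, -0.5, -1, 0, 0, 0, 0, -0.15, -0.75, -1, 0, 0, 0, 0, -0.2, -1, -1, 0, 0, 0, 0, -0.2, -1.25, -1],
)

```text
clock: 6.67
position: [0.4397, -0.1082, 0.1299]
tcp_rot: [-0.001, 0.986, 0.167, 0.001]
contact_force: [-1.7, 4.5, 5.2]
width: 0.007
grasp_force: 3.2
```

Request:
drive_tool(
  plan=[0, 0, 0, 0, -0.05, -0.25, -1, 0, 0, 0, 0, -0.1, -0.5, -1, 0, 0, 0, 0, -0.1, -0.7, -1, 0, 0, 0, 0, -0.1, -0.9, -1, 0, 0, 0, 0, -0.1, -1.1, -1],
)

```text
clock: 7.08
position: [0.4397, -0.108, 0.1412]
tcp_rot: [-0.0, 0.986, 0.166, 0.001]
contact_force: [-2.0, 2.8, 5.6]
width: 0.004
grasp_force: 3.0
```

Request:
drive_tool(
  plan=[0, 0, 0, 0, 0, -0.2, -1, 0, 0, 0, 0, 0, -0.4, -1, 0, 0, 0, 0, 0, -0.6, -1, 0, 0, 0, 0, 0, -0.8, -1, 0, 0, 0, 0, 0, -1, -1],
)

```text
clock: 7.5
position: [0.439, -0.1088, 0.1491]
tcp_rot: [0.0, 0.986, 0.166, 0.0]
contact_force: [0.2, 0.3, -0.6]
width: 0.012
grasp_force: 0.0
```

Contact is gone and the TCP is above the paddle. I move up and away, then check.

Request:
drive_tool(
  plan=[0, 0, 0, 0, 0, -1, -1, 0, 0, 0, 0, 0, -3, -1, 0, 0, 0, 0, 0, -6, -1, 0, 0, 0, 0, 0, -8, -1, 0, 0, 0, 0, 0, -8, -1],
)

```text
clock: 7.92
position: [0.4412, -0.1096, 0.2347]
tcp_rot: [0.003, 0.986, 0.166, 0.004]
contact_force: [0.6, -0.3, 1.3]
width: 0.004
grasp_force: 0.0
```

```bash
python3 chk.py q2
```

```text
8.3667 [ 0.43840814 -0.108429    0.22784797] [-1.29588052  0.61929177  0.55457144]
scene cork []
scene lid_edge [(array([ 0.611, -0.063,  0.152]), 0.96)]
scene pad [(array([ 0.442, -0.109,  0.144]), 0.48)]
side cork []
side lid_edge [(array([ 0.608, -0.064,  0.158]), 0.71)]
side pad [(array([ 0.442, -0.101,  0.144]), 0.67)]
```

View pics/q2.png

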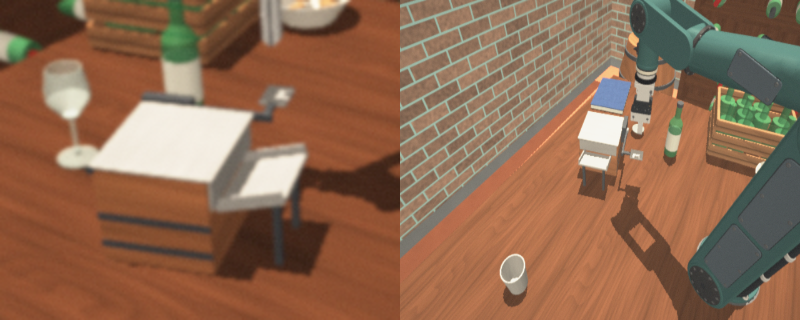

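The lid is shut, the chute is empty, the bystanders are standing and the arm is clear.

```bash
python3 -c "
from rig import *
print(finish_job())"
```

```text
the job is handed in; nothing more can be done
None
```

The job is handed in: the cork was seen inside the bin, the lid was let down slowly and is shut, the arm is clear, and the bottle, glass and cup are still standing; no verdict came back.

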